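# Finish the ring display: snap the bars into their clips

### The job

Finish the ring display on the clip rack. Press the bar that is sitting up on top of its clips straight down until it snaps fully home, and lay the bar from the counter over the empty pair of clips, centred and with its gold end pointing away from the robot like the other two, and snap it fully home as well. Leave the bar that is already home in its clips, do not disturb the other goods on the counter, and let go of everything.

Things in the scene. Friction and masses are not known exactly. Their poses are not given: they have to be found in the camera images.
- rack: fixed dark-wood clip rack, base 120 (x) x 250 (y) x 12 mm high; origin under its centre on the counter; its x axis points away from the robot (yaw varies). Three stations 80 mm apart along its y, each a pair of steel spring clips 100 mm apart (50 mm either side of the middle along x), each clip 14 mm wide along x, mouth up; between the two clips is only the flat base
- station0 (a point): where the middle of a fully home bar lies in the station at the rack's -y side (26 mm above the counter, bar along the rack's x); axes as the rack's
- station1 (a point): the same for the middle station. Clip lips reach 50 mm above the counter and spread to about 40 mm; the narrow throat (14 mm) is at 37 mm. A bar laid over the mouths rests on the lips, its axis about 48 mm above the counter, and does not go in by its own weight; a push down of 10 to 15 N at its middle snaps it in, one clip often before the other (keep pressing), and it stays
- station2 (a point): the same for the station at the rack's +y side. The clips are smooth and slippery
- card_mid (a point): blank white card 60 x 30 mm, flat on the rack's base under the empty station: marks the vacant pair of clips. The point is the card's centre, under the middle of the station, 12 mm above the counter; seen only, it cannot be moved
- bar_loose_mid (a point): bar on the counter at the robot's left: wine-red round bar 24 mm thick, 190 mm long, about 0.14 kg, with square end blocks (28 x 28 x 12 mm), gold with three gold rings at one end, black at the other. The point is the bar's centre, 14 mm above the counter at the start; its x axis runs along the bar towards the gold end, z up
- bar_loose_gold (a point): middle of the outer face of the gold end of that bar, 95 mm from its centre
- bar_proud_mid (a point): an equal bar that sits loose on top of the lips of its clips, gold end away from the robot: the point is its centre, about 48 mm above the counter at the start, 26 mm when home; x axis towards the gold end
- bar_home_mid (a point): an equal bar already snapped home in its clips: its centre, 26 mm above the counter; x axis towards the gold end
- ring_box: bystander: closed blue ring box 58 x 58 x 45 mm near the robot, origin under its centre
- loupe: bystander: folding loupe, 78 mm long, 16 mm high, beyond the rack; origin under its lens
- cleaner: bystander: brown bottle 52 mm thick, 130 mm high, beyond the rack; origin under its centre
- brush: bystander: cleaning brush lying at the left, near its origin
Not all that is in view belongs to the job. Leave any green look-alike of the part that bears bar_loose_mid alone.

How it is judged (in metres and radians):
At the end, for the whole second after the job is handed in: All three bars at rest in the clips, along the rack within 0.05 rad, each centre within 10 mm along the bar, 5 mm across and 5 mm in height of a station's home point; the bar from the counter is over the card, its gold end away from the robot (((x of bar_loose_mid in the frame of station0 between -0.01 and 0.01 m and y of bar_loose_mid in the frame of station0 between -0.005 and 0.005 m and z of bar_loose_mid in the frame of station0 between -0.005 and 0.005 m) or (x of bar_loose_mid in the frame of station1 between -0.01 and 0.01 m and y of bar_loose_mid in the frame of station1 between -0.005 and 0.005 m and z of bar_loose_mid in the frame of station1 between -0.005 and 0.005 m) or (x of bar_loose_mid in the frame of station2 between -0.01 and 0.01 m and y of bar_loose_mid in the frame of station2 between -0.005 and 0.005 m and z of bar_loose_mid in the frame of station2 between -0.005 and 0.005 m)) and angle between the x axis of each of bar_loose_mid, bar_proud_mid, bar_home_mid and the x axis of rack, either way round below 0.05 rad and linear speed of each of bar_loose, bar_proud, bar_home below 0.02 m/s and ((x of bar_proud_mid in the frame of station0 between -0.01 and 0.01 m and y of bar_proud_mid in the frame of station0 between -0.005 and 0.005 m and z of bar_proud_mid in the frame of station0 between -0.005 and 0.005 m) or (x of bar_proud_mid in the frame of station1 between -0.01 and 0.01 m and y of bar_proud_mid in the frame of station1 between -0.005 and 0.005 m and z of bar_proud_mid in the frame of station1 between -0.005 and 0.005 m) or (x of bar_proud_mid in the frame of station2 between -0.01 and 0.01 m and y of bar_proud_mid in the frame of station2 between -0.005 and 0.005 m and z of bar_proud_mid in the frame of station2 between -0.005 and 0.005 m)) and ((x of bar_home_mid in the frame of station0 between -0.01 and 0.01 m and y of bar_home_mid in the frame of station0 between -0.005 and 0.005 m and z of bar_home_mid in the frame of station0 between -0.005 and 0.005 m) or (x of bar_home_mid in the frame of station1 between -0.01 and 0.01 m and y of bar_home_mid in the frame of station1 between -0.005 and 0.005 m and z of bar_home_mid in the frame of station1 between -0.005 and 0.005 m) or (x of bar_home_mid in the frame of station2 between -0.01 and 0.01 m and y of bar_home_mid in the frame of station2 between -0.005 and 0.005 m and z of bar_home_mid in the frame of station2 between -0.005 and 0.005 m)) and x of bar_loose_gold in the frame of rack above 0.07 m and horizontal distance between bar_loose_mid and card_mid below 0.012 m); the robot touches nothing.
It fails at once if the ring box, loupe, bottle or brush is moved more than 30 mm (distance of any of ring_box, loupe, cleaner, brush from where it was at the start of the episode above 0.03 m).
It fails at once if the bar that was already home is lifted or shifted by more than 12 mm (distance of bar_home_mid from where it was at the start of the episode above 0.012 m).
It also fails if it takes over 58 s, if anything falls off the work surface, if the arm or the gripper's body presses on something with over 40 N, if the wrist force passes 120 N, or if a joint passes its speed limit or range.

### The arm

A 6-joint arm with a two-finger parallel gripper is mounted at the origin on the work surface. World frame = base frame: x ahead of the robot, y to its left, z up, the work surface at z = 0. Lengths are in mm, angles in rad, forces in N, time in s.
With the tool pointing down it reaches from about 275 to 750 mm from the base axis. Payload 10.2 kg.
Tool frame: the origin (TCP) lies midway between the tips of the shut fingers; the grasp point (between the pads) lies 19 mm behind it; z points along the fingers, y is the line along which they close (so a half turn about z gives the same grasp; the last joint's range is limited). The gripper opens to 85 mm and grips with 20 to 120 N. Pads are 22 mm wide; open, the fingers measure 114 mm over their backs; the gripper's body (76 mm by 85 mm) begins 54 mm behind the grasp point. The pads swing forward as they close: fully open they stand 13 mm farther back than shut.
Start: joints at [1.037, 0.313, 1.498, -0, 1.331, -0.223], TCP at [160.569, 499.849, 231.294] pointing down, gripper open.
Joint ranges: [-2.94, 2.94], [-0.97, 2.17], [0.19, 2.56], [-1.23, 4.37], [0.02, 3.11], [-2.88, 2.88]. Speed limits (rad/s): [2.39, 2.39, 3.01, 3.14, 3.14, 3.14].

### API

Orientations are given as a unit quaternion [w, x, y, z].
In Python, from rig import sense, capture, finish_job, find_in, place_of gives the robot as it stands. The module is installed in compiled form; this text tells all that it offers.
- The arm moves only by the shell command python3 -m jog 'ROWS' [FORCE]. ROWS is JSON, a list of rows, each an object of numbers: "tx", "ty", "tz": the shift along the tool's x, y, z in mm; "ax", "ay", "az": the turn, a rotation vector about the tool's x, y, z in rad; "jaw": the closure, from -1 (fully open) to 1 (shut), so that 0 is half open. In form: [{"tx": .., "ty": .., "tz": .., "ax": .., "ay": .., "az": .., "jaw": ..}, ...]. A call has 1 to 5 rows; each row shifts and turns the commanded pose from where the row before left it, along the tool's axes as they then stand; what a row does not reach is not made up. A row lasts 1/8 s, in which the tool goes at most 62.5 mm and 10.7 degrees, less where a joint would pass 70% of its speed; a pose out of reach is approached as far as the arm can. A call with a gripper value outside its range is refused whole. The fingers move at their own pace and stop on an object; FORCE is the grip in N (left out, the last holds). Time passes only in rows, so rows that do not move let the fingers close. It gives the time, the measured TCP pose, the force, the opening and the grip force at its end, in the units of the state.
- sense(): the state, without advancing time (a new reading comes with each control period).
- capture(name): name is "scene" or "top"; returns a dict with "color" (400x640x3 uint8, red, green, blue), "depth" (400x640 float32, mm along the optical axis (not along the pixel's ray), 0 where there is no reading), "fx", "fy", "cx", "cy" (pixels), "camera_from_world" (4x4, takes a point from world to camera coordinates). Camera axes: x right, y up, looking along -z (the intrinsics and any distortion apply to the point x, -y, -z); pixel columns grow to the right and rows downward; lengths in mm; the calibration is good to about 2 mm. A picture is of the moment at which its call begins.
- finish_job(): hands the job in; it is judged then, once.
Trained networks look in the newest picture that a camera, given by its name, has taken for a name from the list of things; names that differ only in an ending like _2 or _b are one class to them, and where a whole thing is asked for, a point or a joint stands for the part that bears it (a point fixed in the world has none). Each returns a list of dicts, best first, with "conf" (0 to 1); they miss things now and then, are a little off and sometimes report something else, mostly with a low value. They report only what shows in the picture. A call takes as long as a camera call. They do not tell look-alikes from the thing itself.
- find_in(query, camera): "centre" ([column, row] in pixels, amid what is visible of it).
- place_of(query, camera): "centre" ([column, row] in pixels: a listed point, or the origin of a listed thing).
The state is a dict: "time_s": time; "joints": joint angles; "dq": joint speeds; "tau": joint torques, N m; "eef_pos": TCP position; "ee_rot": TCP orientation; "force": force on the tool from outside, world axes, zero at the start; "wrist_torque": the same for the moment, N m; "grip_width": opening from 0.0 (shut) to 1.0 (fully open); "grip_force": force on a finger pad.
Only numpy, scipy, OpenCV 4.12 (cv2) and the standard library are available. Lean on these libraries where they do the work, as an engineer would, in place of code of your own. Each camera call takes 0.05 s, during which the arm holds its last target. There are 200 camera calls.

## Working session

There is one attempt and no reset: what is moved stays moved. The work goes in short steps, Python scripts to look and compute and a shell command to move; the robot and the scene stay as the last step left them, time stands still between calls to the robot, and variables do not carry over. Pictures are saved under pics/ and viewed, at most 10 in all, crops included, and the job is handed in when it is done.

```bash
mkdir -p pics; cat > h.py <<'E'
import numpy as np, cv2
from rig import sense, capture, finish_job, find_in, place_of
def world(c,uv,z):
    """pixel -> world at plane height z"""
    T=np.linalg.inv(c["camera_from_world"]); u,v=uv
    d=T[:3,:3]@np.array([(u-c["cx"])/c["fx"],-(v-c["cy"])/c["fy"],-1.]); o=T[:3,3]
    return o+d*(z-o[2])/d[2]
def save(c,n): cv2.imwrite(f"pics/{n}.png",c["color"][:,:,::-1])
E
python3 - <<'E'
from h import *
np.set_printoptions(precision=1,suppress=True)
Z=dict(rack=0,station0=26,station1=26,station2=26,card_mid=12,bar_loose_mid=14,bar_loose_gold=14,bar_proud_mid=48,bar_home_mid=26,ring_box=0,loupe=0,cleaner=0,brush=0)
for n in("top","scene"):
    c=capture(n); save(c,n+"0")
    print(n,np.linalg.inv(c["camera_from_world"])[:3,3])
    for q,z in Z.items():
        print(q,[(np.array(r["centre"]).round(),round(r["conf"],2),world(c,r["centre"],z)[:2]) for r in place_of(q,n)[:3]])
s=sense();print(s["ee_rot"],s["time_s"],s["force"])
E
```

```text
top [ 426.4  101.5 1181.1]
rack [(array([400., 230.]), 0.61, array([ 516.2, -114.4]))]
station0 [(array([368., 236.]), 0.8, array([502.2, -36.2])), (array([404., 234.]), 0.64, array([ 505., -118.])), (array([441., 228.]), 0.6, array([ 517.6, -201.2]))]
station1 [(array([368., 236.]), 0.8, array([502.2, -36.2])), (array([404., 234.]), 0.64, array([ 505., -118.])), (array([441., 228.]), 0.6, array([ 517.6, -201.2]))]
station2 [(array([368., 236.]), 0.8, array([502.2, -36.2])), (array([404., 234.]), 0.64, array([ 505., -118.])), (array([441., 228.]), 0.6, array([ 517.6, -201.2]))]
card_mid [(array([403., 233.]), 0.68, array([ 509.2, -119.5])), (array([406., 234.]), 0.24, array([ 506.6, -125.3]))]
bar_loose_mid [(array([368., 240.]), 0.75, array([493.6, -38.8])), (array([208., 199.]), 0.73, array([597. , 323.9])), (array([255., 271.]), 0.69, array([431.9, 219. ]))]
bar_loose_gold [(array([251., 200.]), 0.57, array([593.6, 226.9])), (array([247., 224.]), 0.57, array([538.2, 236.1])), (array([439., 230.]), 0.52, array([ 512.2, -200.3]))]
bar_proud_mid [(array([369., 237.]), 0.62, array([49
[... 1204 characters left out ...]
, 210.2])), (array([410., 237.]), 0.93, array([589.4, 315.8]))]
bar_loose_gold [(array([369., 233.]), 0.68, array([589.7, 222.6])), (array([378., 220.]), 0.6, array([545. , 239.8])), (array([197., 276.]), 0.28, array([ 757.4, -138.6]))]
bar_proud_mid [(array([271., 189.]), 0.7, array([505.8, -28.5]))]
bar_home_mid [(array([206., 194.]), 0.85, array([ 520.6, -195.5]))]
ring_box [(array([314., 172.]), 0.7, array([378.2,  55.7]))]
loupe [(array([321., 267.]), 0.88, array([690.5, 122.2]))]
cleaner [(array([195., 277.]), 0.85, array([ 750.4, -148.9]))]
brush [(array([458., 194.]), 0.91, array([417.3, 439.7])), (array([272., 189.]), 0.35, array([456. , -41.5]))]
[0.  0.2 1.  0. ] 1.4 [0.7 0.1 0.5]
```

View pics/top0.png

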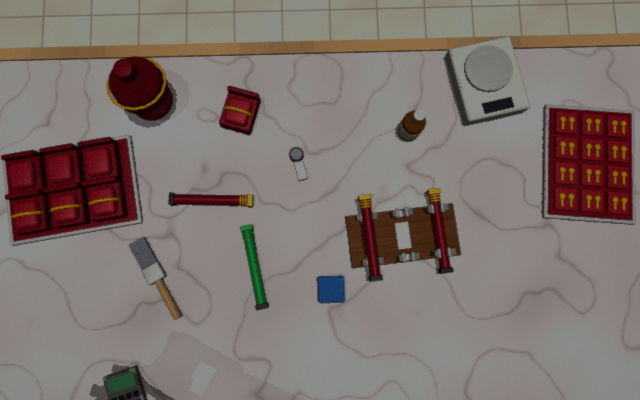

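View pics/scene0.png

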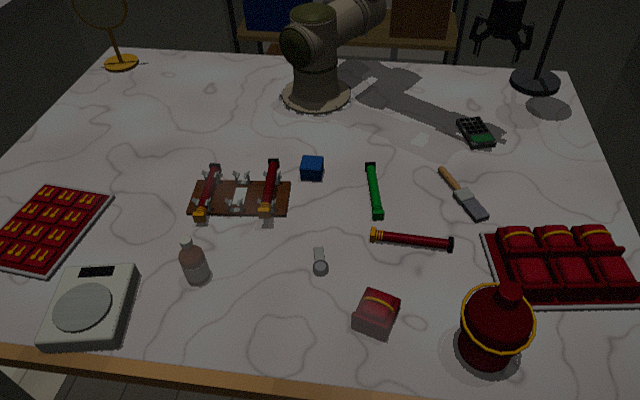

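The top view shows the loose red bar at (211,199), gold end to the right (−y). The green look-alike is at (255,267), the card at (403,235), and the rack bars at (370,237) and (441,230). Next I fit the bar axes with colour and depth.

```bash
cat >> h.py <<'E'
def cloud(c):
    h,w=c["depth"].shape; u,v=np.meshgrid(np.arange(w),np.arange(h)); d=c["depth"]
    p=np.stack([(u-c["cx"])/c["fx"]*d,-(v-c["cy"])/c["fy"]*d,-d],-1)
    T=np.linalg.inv(c["camera_from_world"]); return p@T[:3,:3].T+T[:3,3]
def bar(c,lo,hi,zmin=8):
    """ends/centre/yaw/top height of the red-gold-black bar inside the world xy box"""
    P=cloud(c); hsv=cv2.cvtColor(c["color"],cv2.COLOR_RGB2HSV); H,S,V=[hsv[...,i].astype(int) for i in range(3)]
    box=(c["depth"]>0)&np.all((P[...,:2]>lo)&(P[...,:2]<hi),-1)&(P[...,2]>zmin)&(P[...,2]<90)
    red=box&((H<6)|(H>168))&(S>140); gold=box&(H>15)&(H<32)&(S>120)&(V>80)
    Q=P[red]; m=np.median(Q[:,:2],0)
    vx,vy,x0,y0=cv2.fitLine(Q[:,:2].astype(np.float32),cv2.DIST_HUBER,0,.01,.01).ravel()
    a=np.array([vx,vy]); a*=np.sign((np.median(P[gold][:,:2],0)-m)@a)
    t=(Q[:,:2]-m)@a; g=(P[gold][:,:2]-m)@a
    return dict(n=red.sum(),line=[x0,y0],yaw=np.arctan2(a[1],a[0]),red=[m+a*np.percentile(t,1),m+a*np.percentile(t,99)],gold=[m+a*np.percentile(g,2),m+a*np.percentile(g,98)],z=[np.median(Q[:,2]),np.percentile(Q[:,2],90)])
E
python3 - <<'E'
from h import *
np.set_printoptions(precision=2,suppress=True)
for n in("top","scene"):
    c=capture(n);P=cloud(c)
    for nm,lo,hi in(("loose",(550,210),(640,450)),("proud",(395,-75),(615,5)),("home",(395,-245),(625,-165))):
        r=bar(c,lo,hi); print(n,nm,r["n"],np.array(r["line"]),"yaw %.4f"%r["yaw"],*r["red"],*r["gold"],np.array(r["z"]))
    hsv=cv2.cvtColor(c["color"],cv2.COLOR_RGB2HSV)
    inb=(P[...,0]>430)&(P[...,0]<600)&(P[...,1]>-165)&(P[...,1]<-70)&(c["depth"]>0)
    card=inb&(P[...,2]<25)&(hsv[...,2]>120)&(hsv[...,1]<60)
    nn,lab,st,ce=cv2.connectedComponentsWithStats(card.astype(np.uint8))
    k=1+np.argmax(st[1:,4]); q=np.argwhere(lab==k)[:,::-1].astype(np.float32); r=cv2.minAreaRect(q)
    print("card",st[k],world(c,r[0],12),r, np.median(P[lab==k],0))
    b=(P[...,0]>435)&(P[...,0]<590)&(P[...,1]>-260)&(P[...,1]<20)&(c["depth"]>0)&(P[...,2]>6)&(P[...,2]<70)
    for y in (-160,-80): pass
    clip=inb&(P[...,2]>28); nn,lab,st,ce=cv2.connectedComponentsWithStats(clip.astype(np.uint8))
    for i in range(1,nn):
        if st[i,4]>8:
            q=P[lab==i]; print("clip",st[i,4],q.mean(0),q[:,1].min(),q[:,1].max(),q[:,2].max())
s=sense();print(s["time_s"])
E
```

```text
top loose 589 [594.55 327.75] yaw -1.6183 [598.22 400.23] [591.32 254.88] [591.08 249.92] [589.82 223.28] [25.02 28.03]
top proud 701 [488.5  -36.75] yaw 0.0999 [416.9 -44.2] [560.78 -29.78] [564.88 -29.37] [591.64 -26.69] [58.93 62.61]
top home 608 [ 500.18 -195.99] yaw 0.0869 [ 429.46 -202.22] [ 572.97 -189.71] [ 577.67 -189.3 ] [ 604.44 -186.97] [36.77 40.03]
card [380 194  42  18 585] [ 581.5 -114.9   12. ] ((399.83612060546875, 201.1967315673828), (15.934289932250977, 41.28429412841797), 84.80557250976562) [ 583.04 -114.32    0.48]
clip 58 [ 554.53 -126.29   42.75] -134.57582486685675 -119.39305732106698 51.43695018102517
clip 49 [551.91 -99.04  42.75] -106.79991328200859 -91.4514393141867 53.24042363435433
clip 45 [ 452.49 -108.98   42.89] -114.98355720291696 -99.77045135025065 52.30893646278446
clip 60 [ 455.25 -135.68   43.45] -144.4876281005251 -128.3748078653494 52.93158123350236
scene loose 606 [603.02 326.04] yaw -1.6094 [605.74 401.06] [599.82 247.9 ] [599.97 251.88] [598.91 224.5 ] [23.16 26.41]
scene proud 376 [488.48 -34.52] yaw 0.0991 [415.22 -41.76] [558.3  -27.53] [563.21 -27.04] [594.52 -23.92] [58.49 61.21]
scene home 216 [ 510.36 -194.86] yaw 0.1087 [ 430.88 -204.85] [ 572.23 -189.42] [ 576.71 -188.93] [ 606.   -185.74] [36.28 38.81]
card [233 188  14  15  30] [ 495.17 -123.99   12.  ] ((237.26971435546875, 193.24761962890625), (7.245361328125, 19.04013442993164), 38.1572265625) [ 489.59 -126.12   12.36]
clip 41 [ 457.87 -133.71   41.44] -142.00587380657979 -125.51771728326557 49.768241300489876
clip 33 [ 455.48 -105.84   39.9 ] -112.3352205338758 -98.184936490718 49.39018122993434
clip 45 [ 557.04 -124.12   41.87] -131.96656988666396 -116.97669192172563 50.52148431103217
clip 37 [555.08 -96.44  40.43] -105.55549225552485 -88.94984471761174 49.84767163289155
1.5
```

```bash
cat > go.py <<'E'
import sys
from h import *
from scipy.spatial.transform import Rotation as R
def go(*t):
    """tool-frame shift and turn from the measured pose to TCP x,y,z and tool-x yaw (tool down)"""
    s=sense(); q=np.array(s["ee_rot"]); r=R.from_quat(q[[1,2,3,0]]); M=r.as_matrix()
    psi=np.arctan2(M[1,0],M[0,0])%(2*np.pi)
    print("t %.2f"%s["time_s"],"pos",np.round(s["eef_pos"],1),"psi %.4f tilt %.4f"%(psi,np.arccos(min(1,-M[2,2]))),"F",np.round(s["force"],1),"grip %.2f %.1f"%(s["grip_width"],s["grip_force"]),"j",np.round(s["joints"],2))
    if t:
        G=R.from_euler("z",t[3])*R.from_euler("x",np.pi)
        print("turn first:",np.round((r.inv()*G).as_rotvec(),4),"then shift:",np.round(G.inv().apply(np.array(t[:3])-s["eef_pos"]),1))
if __name__=="__main__": go(*map(float,sys.argv[1:]))
E
python3 -m jog '[{"az":0.186},{"az":0.186},{"az":0.186},{"az":0.186},{"az":0.186}]'; python3 -m jog '[{"az":0.186},{"az":0.186}]'; python3 go.py 597 319 120 1.528
```

```text
t 1.50 pos [160.6 499.9 231.3] psi 2.8308 tilt 0.0001 F [-0.4 -0.1 -0.4] grip 1.00 0.0 j [ 1.04  0.31  1.5   0.    1.33 -0.22]
turn first: [-1.0000e-04 -0.0000e+00  1.3028e+00] then shift: [-162.   443.8  111.3]schema error: expected keys tx, ty, tz, ax, ay, az, jaw
schema error: expected keys tx, ty, tz, ax, ay, az, jaw
```

```bash
python3 -m jog '[{"tx":0,"ty":0,"tz":0,"ax":0,"ay":0,"az":0.186,"jaw":-1},{"tx":0,"ty":0,"tz":0,"ax":0,"ay":0,"az":0.186,"jaw":-1},{"tx":0,"ty":0,"tz":0,"ax":0,"ay":0,"az":0.186,"jaw":-1},{"tx":0,"ty":0,"tz":0,"ax":0,"ay":0,"az":0.186,"jaw":-1},{"tx":0,"ty":0,"tz":0,"ax":0,"ay":0,"az":0.186,"jaw":-1}]' 40; python3 -m jog '[{"tx":0,"ty":0,"tz":0,"ax":0,"ay":0,"az":0.186,"jaw":-1},{"tx":0,"ty":0,"tz":0,"ax":0,"ay":0,"az":0.186,"jaw":-1},{"tx":0,"ty":0,"tz":0,"ax":0,"ay":0,"az":0,"jaw":-1}]'; python3 go.py 597 319 120 1.528
```

```text
time_s: 2.12
eef_pos: [160.6, 499.9, 231.3]
ee_rot: [0.0, 0.584, 0.812, 0.0]
force: [-1.1, -0.7, 0.1]
grip_width: 0.997
grip_force: 0.0
time_s: 2.5
eef_pos: [160.6, 499.8, 231.3]
ee_rot: [0.0, 0.721, 0.693, -0.0]
force: [0.4, -0.9, 0.6]
grip_width: 1.002
grip_force: 0.0
t 2.50 pos [160.6 499.8 231.3] psi 1.5305 tilt 0.0001 F [ 0.4 -0.9  0.6] grip 1.00 0.0 j [ 1.04  0.31  1.5  -0.    1.33  1.08]
turn first: [-0.      0.0001  0.0025] then shift: [-162.   443.8  111.3]
```

```bash
for i in 1 2; do python3 -m jog '[{"tx":-16,"ty":44,"tz":11,"ax":0,"ay":0,"az":0,"jaw":-1},{"tx":-16,"ty":44,"tz":11,"ax":0,"ay":0,"az":0,"jaw":-1},{"tx":-16,"ty":44,"tz":11,"ax":0,"ay":0,"az":0,"jaw":-1},{"tx":-16,"ty":44,"tz":11,"ax":0,"ay":0,"az":0,"jaw":-1},{"tx":-16,"ty":44,"tz":11,"ax":0,"ay":0,"az":0,"jaw":-1}]' >/dev/null; done; python3 -m jog '[{"tx":0,"ty":0,"tz":0,"ax":0,"ay":0,"az":0,"jaw":-1}]' >/dev/null; python3 go.py 597 319 1 1.528
```

```text
t 3.88 pos [595.3 319.4 119.4] psi 1.5298 tilt 0.0019 F [-0.8  0.2 -0.6] grip 1.00 0.0 j [ 0.32  0.74  1.12 -0.    1.28  0.36]
turn first: [-0.0017  0.0009  0.0018] then shift: [ -0.3   1.7 118.4]
```

```bash
python3 -m jog '[{"tx":0,"ty":2,"tz":35,"ax":0,"ay":0,"az":0.002,"jaw":-1},{"tx":0,"ty":0,"tz":35,"ax":0,"ay":0,"az":0,"jaw":-1},{"tx":0,"ty":0,"tz":32,"ax":0,"ay":0,"az":0,"jaw":-1},{"tx":0,"ty":0,"tz":15,"ax":0,"ay":0,"az":0,"jaw":-1},{"tx":0,"ty":0,"tz":0,"ax":0,"ay":0,"az":0,"jaw":-1}]' 40; python3 -m jog '[{"tx":0,"ty":0,"tz":0,"ax":0,"ay":0,"az":0,"jaw":1},{"tx":0,"ty":0,"tz":0,"ax":0,"ay":0,"az":0,"jaw":1},{"tx":0,"ty":0,"tz":0,"ax":0,"ay":0,"az":0,"jaw":1},{"tx":0,"ty":0,"tz":0,"ax":0,"ay":0,"az":0,"jaw":1},{"tx":0,"ty":0,"tz":0,"ax":0,"ay":0,"az":0,"jaw":1}]' 40; python3 go.py 597 319 120 1.528
```

```text
time_s: 4.5
eef_pos: [595.0, 321.7, 4.1]
ee_rot: [-0.0, 0.722, 0.692, -0.0]
force: [-0.7, 0.1, 0.6]
grip_width: 0.999
grip_force: 0.0
time_s: 5.12
eef_pos: [595.8, 321.6, 5.0]
ee_rot: [0.0, 0.722, 0.691, 0.0]
force: [-0.6, -0.5, 5.1]
grip_width: 0.262
grip_force: 39.5
t 5.12 pos [595.8 321.6   5. ] psi 1.5269 tilt 0.0010 F [-0.6 -0.5  5.1] grip 0.26 39.5 j [0.32 0.87 1.2  0.   1.07 0.37]
turn first: [ 0.0009 -0.0004 -0.0011] then shift: [  -2.5    1.4 -115. ]
```

```bash
python3 -m jog '[{"tx":0,"ty":0,"tz":-10,"ax":0,"ay":0,"az":0,"jaw":1},{"tx":0,"ty":0,"tz":-30,"ax":0,"ay":0,"az":0,"jaw":1},{"tx":0,"ty":0,"tz":-40,"ax":0,"ay":0,"az":0,"jaw":1},{"tx":0,"ty":0,"tz":-40,"ax":0,"ay":0,"az":0,"jaw":1},{"tx":0,"ty":0,"tz":0,"ax":0,"ay":0,"az":0,"jaw":1}]' 60
for i in 1 2; do python3 -m jog '[{"tx":0,"ty":0,"tz":0,"ax":0,"ay":0,"az":-0.171,"jaw":1},{"tx":0,"ty":0,"tz":0,"ax":0,"ay":0,"az":-0.171,"jaw":1},{"tx":0,"ty":0,"tz":0,"ax":0,"ay":0,"az":-0.171,"jaw":1},{"tx":0,"ty":0,"tz":0,"ax":0,"ay":0,"az":-0.171,"jaw":1},{"tx":0,"ty":0,"tz":0,"ax":0,"ay":0,"az":-0.171,"jaw":1}]' >/dev/null; done;  python3 -m jog '[{"tx":0,"ty":0,"tz":0,"ax":0,"ay":0,"az":0,"jaw":1}]' >/dev/null
python3 go.py 503.5 -116.3 110 3.2376
python3 - <<'E'
from h import *
np.set_printoptions(precision=2,suppress=True)
for n in("top","scene"):
    c=capture(n);save(c,n+"1")
    P=cloud(c);hsv=cv2.cvtColor(c["color"],cv2.COLOR_RGB2HSV)
    b=(abs(P[...,0]-597)<125)&(abs(P[...,1]-320)<40)&(P[...,2]>95)&(P[...,2]<160)&(c["depth"]>0)
    H,S,V=[hsv[...,i].astype(int) for i in range(3)]
    for nm,m in(("red",b&((H<6)|(H>168))&(S>140)),("gold",b&(H>15)&(H<32)&(S>120)&(V>80))):
        q=P[m]
        if len(q)>5: print(n,nm,len(q),np.percentile(q,2,axis=0),np.percentile(q,98,axis=0),cv2.fitLine(q.astype(np.float32),cv2.DIST_HUBER,0,.01,.01).ravel())
E
```

```text
time_s: 5.75
eef_pos: [596.7, 321.9, 128.0]
ee_rot: [0.001, 0.722, 0.691, 0.003]
force: [-0.3, 0.0, -1.4]
grip_width: 0.254
grip_force: 58.9
t 7.12 pos [595.  321.2 123.1] psi 3.2353 tilt 0.0022 F [ 0.2  0.8 -1.2] grip 0.26 58.8 j [ 0.32  0.74  1.11 -0.    1.29 -1.34]
turn first: [-0.0005 -0.0021 -0.0023] then shift: [ 133.  -426.8   13.1]
scene red 302 [556.48 313.87 133.49] [658.77 335.82 146.1 ] [  1.     0.04  -0.02 613.01 323.49 143.03]
scene gold 121 [662.75 319.24 138.54] [693.78 344.05 147.35] [  0.96   0.28   0.07 679.78 329.9  144.65]
```

View pics/scene1.png

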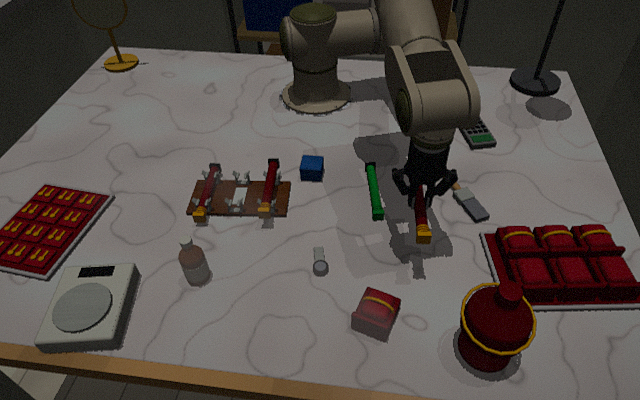

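```bash
for i in 1 2; do python3 -m jog '[{"tx":13.6,"ty":-42.7,"tz":1,"ax":0,"ay":0,"az":0,"jaw":1},{"tx":13.6,"ty":-42.7,"tz":1,"ax":0,"ay":0,"az":0,"jaw":1},{"tx":13.6,"ty":-42.7,"tz":1,"ax":0,"ay":0,"az":0,"jaw":1},{"tx":13.6,"ty":-42.7,"tz":1,"ax":0,"ay":0,"az":0,"jaw":1},{"tx":13.6,"ty":-42.7,"tz":1,"ax":0,"ay":0,"az":0,"jaw":1}]' >/dev/null; done;  python3 -m jog '[{"tx":0,"ty":0,"tz":0,"ax":0,"ay":0,"az":0,"jaw":1},{"tx":0,"ty":0,"tz":0,"ax":0,"ay":0,"az":0,"jaw":1}]' >/dev/null
python3 go.py 500.5 -116.6 75 3.2376
```

```text
t 8.72 pos [ 500.6 -116.1  114.2] psi 3.2351 tilt 0.0004 F [-0.7 -0.1 -1.5] grip 0.26 59.0 j [-0.46  0.41  1.68  0.    1.04 -2.12]
turn first: [ 0.0004 -0.0002 -0.0025] then shift: [ 0.2 -0.4 39.2]
```

```bash
python3 -m jog '[{"tx":0,"ty":-0.5,"tz":20,"ax":0,"ay":0,"az":-0.002,"jaw":1},{"tx":0,"ty":0,"tz":20,"ax":0,"ay":0,"az":0,"jaw":1},{"tx":0,"ty":0,"tz":18,"ax":0,"ay":0,"az":0,"jaw":1},{"tx":0,"ty":0,"tz":0,"ax":0,"ay":0,"az":0,"jaw":1}]'
python3 go.py 500.5 -116.6 38 3.2376
python3 - <<'E'
from h import *
np.set_printoptions(precision=1,suppress=True)
P=[]
for n in("scene","top"):
    c=capture(n); Q=cloud(c);
    try:
        r=bar(c,(395,-160),(625,-80),53); print(n,r["n"],np.array(r["line"]),"yaw %.4f"%r["yaw"],*r["red"],*r["gold"],np.array(r["z"]))
    except Exception as e: print(n,e)
    I=c["color"][:,:,::-1]; a=I[130:250,150:330] if n=="scene" else I[170:290,320:500]
    P.append(cv2.resize(a,(400*2-20,520)[:2] if 0 else (390*2,260*2),interpolation=2)); cv2.imwrite(f"pics/{n}2.png",P[-1])
E
```

```text
time_s: 9.22
eef_pos: [500.3, -115.7, 55.4]
ee_rot: [-0.001, -0.049, 0.999, 0.001]
force: [0.5, 0.9, -0.3]
grip_width: 0.259
grip_force: 59.0
t 9.22 pos [ 500.3 -115.7   55.4] psi 3.2395 tilt 0.0025 F [ 0.5  0.9 -0.3] grip 0.26 59.0 j [-0.46  0.5   1.73  0.    0.91 -2.12]
turn first: [ 0.0014 -0.0021  0.0019] then shift: [-0.1 -0.9 17.4]
scene 89 [ 519.2 -109.6] yaw 0.0388 [ 423.1 -113.5] [ 565.4 -108. ] [ 570.6 -107.8] [ 599.7 -106.7] [74.2 76.8]
top OpenCV(4.12.0) /io/opencv/modules/imgproc/src/linefit.cpp:50: error: (-215:Assertion failed) count > 0 in function 'fitLine2D_wods'
  return _methods._mean(a, axis=axis, dtype=dtype,
  ret = um.true_divide(
```

View pics/scene2.png

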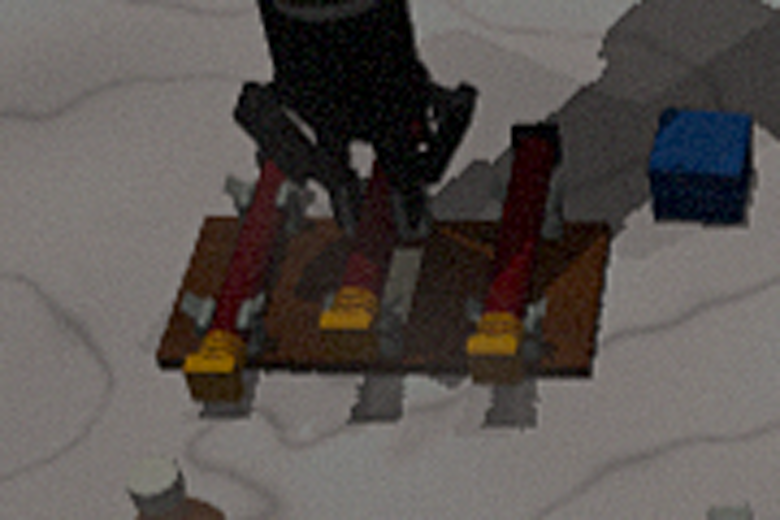

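```bash
python3 -m jog '[{"tx":0,"ty":-0.6,"tz":8,"ax":0,"ay":0,"az":0.002,"jaw":1},{"tx":0,"ty":0,"tz":6,"ax":0,"ay":0,"az":0,"jaw":1},{"tx":0,"ty":0,"tz":0,"ax":0,"ay":0,"az":0,"jaw":1}]';python3 -m jog '[{"tx":0,"ty":0,"tz":2,"ax":0,"ay":0,"az":0,"jaw":1},{"tx":0,"ty":0,"tz":0,"ax":0,"ay":0,"az":0,"jaw":1}]'; python3 -m jog '[{"tx":0,"ty":0,"tz":2,"ax":0,"ay":0,"az":0,"jaw":1},{"tx":0,"ty":0,"tz":0,"ax":0,"ay":0,"az":0,"jaw":1}]'; python3 go.py 500.5 -116.6 38 3.2376
```

```text
time_s: 9.7
eef_pos: [500.5, -117.5, 41.9]
ee_rot: [-0.0, -0.048, 0.999, 0.0]
force: [0.5, -0.1, -0.6]
grip_width: 0.258
grip_force: 59.0
time_s: 9.95
eef_pos: [500.8, -117.7, 40.3]
ee_rot: [0.0, -0.048, 0.999, 0.0]
force: [-0.4, 0.1, -1.4]
grip_width: 0.254
grip_force: 59.0
time_s: 10.2
eef_pos: [501.4, -118.0, 39.0]
ee_rot: [0.001, -0.048, 0.999, -0.0]
force: [-0.7, 0.3, 4.6]
grip_width: 0.255
grip_force: 59.8
t 10.20 pos [ 501.4 -118.    39. ] psi 3.2368 tilt 0.0019 F [-0.7  0.3  4.6] grip 0.25 59.8 j [-0.46  0.53  1.74 -0.    0.87 -2.12]
turn first: [-0.001   0.0016 -0.0008] then shift: [0.7 1.5 1. ]
```

```bash
python3 -m jog '[{"tx":0,"ty":1,"tz":2,"ax":0,"ay":0,"az":0,"jaw":1},{"tx":0,"ty":0,"tz":2,"ax":0,"ay":0,"az":0,"jaw":1},{"tx":0,"ty":0,"tz":0,"ax":0,"ay":0,"az":0,"jaw":1}]' 80;python3 -m jog '[{"tx":0,"ty":0,"tz":2,"ax":0,"ay":0,"az":0,"jaw":1},{"tx":0,"ty":0,"tz":2,"ax":0,"ay":0,"az":0,"jaw":1},{"tx":0,"ty":0,"tz":0,"ax":0,"ay":0,"az":0,"jaw":1}]'; python3 go.py 500.5 -116.6 38 3.2376
```

```text
time_s: 10.58
eef_pos: [502.3, -117.6, 36.0]
ee_rot: [0.002, -0.048, 0.999, -0.001]
force: [0.5, -0.6, 11.2]
grip_width: 0.249
grip_force: 80.1
time_s: 10.95
eef_pos: [502.3, -117.5, 31.7]
ee_rot: [0.002, -0.048, 0.999, -0.001]
force: [1.8, -1.4, 8.1]
grip_width: 0.244
grip_force: 80.0
t 10.95 pos [ 502.3 -117.5   31.7] psi 3.2366 tilt 0.0050 F [ 1.8 -1.4  8.1] grip 0.24 80.0 j [-0.46  0.54  1.74 -0.    0.85 -2.12]
turn first: [-0.0026  0.0043 -0.001 ] then shift: [ 1.7  1.1 -6.3]
```

```bash
for i in 1 2 3; do python3 -m jog '[{"tx":0,"ty":0,"tz":2,"ax":0,"ay":0,"az":0,"jaw":1},{"tx":0,"ty":0,"tz":2,"ax":0,"ay":0,"az":0,"jaw":1},{"tx":0,"ty":0,"tz":0,"ax":0,"ay":0,"az":0,"jaw":1}]' | grep -E 'pos|force'; done; python3 go.py
```

```text
eef_pos: [501.8, -117.3, 27.0]
force: [3.6, -2.3, 2.5]
grip_force: 79.5
eef_pos: [500.3, -116.7, 21.6]
force: [2.1, -4.3, -6.5]
grip_force: 78.5
eef_pos: [500.3, -116.5, 17.8]
force: [0.6, -3.2, -5.9]
grip_force: 78.6
t 12.07 pos [ 500.3 -116.5   17.8] psi 3.2367 tilt 0.0012 F [ 0.6 -3.2 -5.9] grip 0.24 78.6 j [-0.46  0.57  1.75  0.    0.83 -2.12]
```

```bash
python3 -m jog '[{"tx":0,"ty":-1,"tz":1.5,"ax":0,"ay":0,"az":0,"jaw":1},{"tx":0,"ty":0,"tz":0,"ax":0,"ay":0,"az":0,"jaw":1}]' 40 | grep -E 'pos|force';  python3 -m jog '[{"tx":0,"ty":0,"tz":0,"ax":0,"ay":0,"az":0,"jaw":-0.2},{"tx":0,"ty":0,"tz":0,"ax":0,"ay":0,"az":0,"jaw":-0.2},{"tx":0,"ty":0,"tz":0,"ax":0,"ay":0,"az":0,"jaw":-0.2}]'| grep -E 'pos|force|width'; for i in 1 2; do python3 -m jog '[{"tx":0,"ty":0,"tz":-15,"ax":0,"ay":0,"az":0,"jaw":-0.2},{"tx":0,"ty":0,"tz":-15,"ax":0,"ay":0,"az":0,"jaw":-0.2},{"tx":0,"ty":0,"tz":-15,"ax":0,"ay":0,"az":0,"jaw":-0.2}]'| grep -E 'pos|force|width'; done; python3 - <<'E'
from h import *
np.set_printoptions(precision=1,suppress=True)
for n in("scene","top"):
    c=capture(n)
    for nm,lo,hi in(("loose",(395,-155),(620,-80)),("proud",(395,-75),(615,5)),("home",(395,-245),(625,-165))):
        try: r=bar(c,lo,hi); print(n,nm,r["n"],np.array(r["line"]),"yaw %.4f"%r["yaw"],*r["red"],*r["gold"],np.array(r["z"]))
        except Exception as e: print(n,nm,"no")
    I=c["color"][:,:,::-1]; a=I[130:250,150:330]
    if n=="scene": cv2.imwrite("pics/scene3.png",cv2.resize(a,(780,520),interpolation=2))
E
python3 go.py 496 -36 90 3.2376
```

```text
eef_pos: [500.5, -117.2, 17.1]
force: [-2.4, 2.1, 3.6]
grip_force: 79.6
eef_pos: [500.8, -117.6, 16.8]
force: [-0.9, 0.6, 0.0]
grip_width: 0.6
grip_force: 0.0
eef_pos: [501.0, -117.8, 63.4]
force: [0.1, -0.0, 0.9]
grip_width: 0.601
grip_force: 0.0
eef_pos: [500.8, -117.7, 107.9]
force: [0.5, -0.1, 0.6]
grip_width: 0.599
grip_force: 0.0
scene loose 110 [ 489.2 -117.4] yaw 0.0926 [ 422.6 -121.3] [ 565.4 -108. ] [ 571.1 -107.5] [ 598.3 -104.9] [36.4 39. ]
scene proud 372 [490.2 -33.9] yaw 0.0923 [415.2 -40.6] [558.9 -27.3] [560.9 -27.1] [594.2 -24.1] [57.9 60.7]
scene home 238 [ 508.3 -194.9] yaw 0.1080 [ 430.4 -204.3] [ 573.3 -188.8] [ 576.4 -188.5] [ 606.2 -185.2] [36.2 38.7]
top loose 30 [ 556.7 -105.1] yaw -0.0637 [ 527.2 -103. ] [ 568.1 -105.6] [ 570.4 -105.8] [ 599.  -107.6] [33.4 38.4]
top proud 708 [488.5 -37.2] yaw 0.0982 [417.1 -44.2] [561.2 -30.1] [564.6 -29.7] [591.8 -27. ] [58.9 62.6]
top home no
t 13.55 pos [ 501.5 -118.   108.5] psi 3.2368 tilt 0.0029 F [0.6 0.  0. ] grip 0.60 0.0 j [-0.46  0.42  1.69  0.    1.03 -2.12]
turn first: [-0.0015  0.0025 -0.0008] then shift: [-2.4 82.2 18.5]
  return _methods._mean(a, axis=axis, dtype=dtype,
  ret = um.true_divide(
```

View pics/scene3.png

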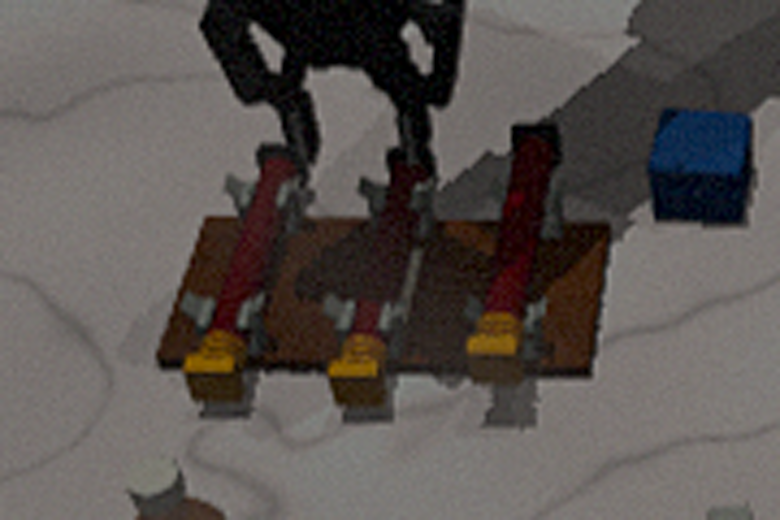

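```bash
python3 -m jog '[{"tx":-2,"ty":27,"tz":0,"ax":0,"ay":0,"az":0,"jaw":-0.3},{"tx":0,"ty":27,"tz":0,"ax":0,"ay":0,"az":0,"jaw":-0.3},{"tx":0,"ty":27,"tz":0,"ax":0,"ay":0,"az":0,"jaw":-0.3},{"tx":0,"ty":0,"tz":0,"ax":0,"ay":0,"az":0,"jaw":-0.3},{"tx":0,"ty":0,"tz":0,"ax":0,"ay":0,"az":0,"jaw":-0.3}]' | grep -E 'pos|force|width'; python3 go.py 496 -37 39 3.2376
```

```text
eef_pos: [495.2, -37.4, 106.7]
force: [-0.8, -0.4, -0.2]
grip_width: 0.65
grip_force: 0.0
t 14.18 pos [495.2 -37.4 106.7] psi 3.2366 tilt 0.0002 F [-0.8 -0.4 -0.2] grip 0.65 0.0 j [-0.31  0.39  1.74 -0.    1.01 -1.98]
turn first: [-0.0002 -0.0001 -0.001 ] then shift: [-0.9  0.4 67.7]
```

```bash
python3 -m jog '[{"tx":-0.5,"ty":0,"tz":20,"ax":0,"ay":0,"az":0,"jaw":-0.3},{"tx":0,"ty":0,"tz":20,"ax":0,"ay":0,"az":0,"jaw":-0.3},{"tx":0,"ty":0,"tz":16,"ax":0,"ay":0,"az":0,"jaw":-0.3},{"tx":0,"ty":0,"tz":12,"ax":0,"ay":0,"az":0,"jaw":-0.3},{"tx":0,"ty":0,"tz":0,"ax":0,"ay":0,"az":0,"jaw":-0.3}]' 20| grep -E 'pos|force|width'; python3 -m jog '[{"tx":0,"ty":0,"tz":0,"ax":0,"ay":0,"az":0,"jaw":1},{"tx":0,"ty":0,"tz":0,"ax":0,"ay":0,"az":0,"jaw":1},{"tx":0,"ty":0,"tz":0,"ax":0,"ay":0,"az":0,"jaw":1},{"tx":0,"ty":0,"tz":0,"ax":0,"ay":0,"az":0,"jaw":1}]' 20| grep -E 'pos|force|width';python3 -m jog '[{"tx":0,"ty":0,"tz":0,"ax":0,"ay":0,"az":0,"jaw":1}]' 80| grep -E 'pos|force|width'; python3 go.py 496 -37 39 3.2376
```

```text
eef_pos: [495.3, -37.2, 38.2]
force: [-0.7, -1.6, -0.2]
grip_width: 0.649
grip_force: 0.0
eef_pos: [496.0, -37.2, 39.3]
force: [-0.4, -3.6, 4.7]
grip_width: 0.271
grip_force: 22.6
eef_pos: [496.1, -37.2, 39.3]
force: [1.1, -5.2, 5.1]
grip_width: 0.245
grip_force: 78.5
t 15.43 pos [496.1 -37.2  39.3] psi 3.2368 tilt 0.0018 F [ 1.1 -5.2  5.1] grip 0.25 78.5 j [-0.31  0.5   1.79 -0.    0.85 -1.98]
turn first: [-0.0009  0.0015 -0.0008] then shift: [0.1 0.2 0.3]
```

```bash
python3 -m jog '[{"tx":0,"ty":-1,"tz":2,"ax":0,"ay":0,"az":0,"jaw":1},{"tx":0,"ty":0,"tz":2,"ax":0,"ay":0,"az":0,"jaw":1},{"tx":0,"ty":0,"tz":0,"ax":0,"ay":0,"az":0,"jaw":1}]' 80| grep -E 'pos|force'; for i in 1 2; do python3 -m jog '[{"tx":0,"ty":0,"tz":2,"ax":0,"ay":0,"az":0,"jaw":1},{"tx":0,"ty":0,"tz":2,"ax":0,"ay":0,"az":0,"jaw":1},{"tx":0,"ty":0,"tz":0,"ax":0,"ay":0,"az":0,"jaw":1}]' | grep -E 'pos|force'; done; python3 go.py
```

```text
eef_pos: [496.7, -37.7, 35.7]
force: [1.6, -1.0, 9.6]
grip_force: 79.0
eef_pos: [496.5, -37.7, 31.4]
force: [2.2, -1.0, 5.8]
grip_force: 78.6
eef_pos: [495.9, -37.6, 26.7]
force: [3.1, -2.2, 0.2]
grip_force: 78.4
t 16.55 pos [495.9 -37.6  26.7] psi 3.2367 tilt 0.0007 F [ 3.1 -2.2  0.2] grip 0.25 78.4 j [-0.31  0.52  1.8   0.    0.82 -1.98]
```

```bash
python3 -m jog '[{"tx":0,"ty":0,"tz":2,"ax":0,"ay":0,"az":0,"jaw":1},{"tx":0,"ty":0,"tz":2,"ax":0,"ay":0,"az":0,"jaw":1},{"tx":0,"ty":0,"tz":0,"ax":0,"ay":0,"az":0,"jaw":1}]' | grep -E 'pos|force'; for i in 1 2 3; do python3 -m jog '[{"tx":0,"ty":0,"tz":1.5,"ax":0,"ay":0,"az":0,"jaw":1},{"tx":0,"ty":0,"tz":0,"ax":0,"ay":0,"az":0,"jaw":1}]' | grep -E 'pos|force'; done; python3 go.py
```

```text
eef_pos: [495.0, -37.6, 22.0]
force: [2.4, -2.2, -8.6]
grip_force: 78.6
eef_pos: [495.1, -37.6, 20.8]
force: [0.5, -1.9, -7.9]
grip_force: 78.6
eef_pos: [495.4, -37.7, 19.6]
force: [0.3, -1.9, -7.5]
grip_force: 78.7
eef_pos: [495.7, -37.7, 18.3]
force: [0.1, -1.9, -6.2]
grip_force: 78.8
t 17.68 pos [495.7 -37.7  18.3] psi 3.2368 tilt 0.0002 F [ 0.1 -1.9 -6.2] grip 0.25 78.8 j [-0.31  0.54  1.8   0.    0.8  -1.98]
```

Force has gone negative, so the clips are pulling the bar in. I'll go down 1.5 mm more, release and back off clear of both cameras.

```bash
python3 -m jog '[{"tx":0,"ty":0,"tz":1.5,"ax":0,"ay":0,"az":0,"jaw":1},{"tx":0,"ty":0,"tz":0,"ax":0,"ay":0,"az":0,"jaw":1}]' 40 | grep -E 'pos|force';  python3 -m jog '[{"tx":0,"ty":0,"tz":0,"ax":0,"ay":0,"az":0,"jaw":-0.2},{"tx":0,"ty":0,"tz":0,"ax":0,"ay":0,"az":0,"jaw":-0.2},{"tx":0,"ty":0,"tz":0,"ax":0,"ay":0,"az":0,"jaw":-0.2}]'| grep -E 'pos|force|width'; for i in 1 2 3; do python3 -m jog '[{"tx":0,"ty":0,"tz":-18,"ax":0,"ay":0,"az":0,"jaw":-0.2},{"tx":0,"ty":0,"tz":-18,"ax":0,"ay":0,"az":0,"jaw":-0.2},{"tx":0,"ty":0,"tz":-18,"ax":0,"ay":0,"az":0,"jaw":-0.2}]'| grep -E 'pos|force|width'; done
for i in 1 2; do python3 -m jog '[{"tx":10,"ty":50,"tz":0,"ax":0,"ay":0,"az":0,"jaw":-0.2},{"tx":10,"ty":50,"tz":0,"ax":0,"ay":0,"az":0,"jaw":-0.2},{"tx":10,"ty":50,"tz":0,"ax":0,"ay":0,"az":0,"jaw":-0.2},{"tx":0,"ty":0,"tz":0,"ax":0,"ay":0,"az":0,"jaw":-0.2}]' >/dev/null; done
cat > chk.py <<'E'
from h import *
import sys
np.set_printoptions(precision=1,suppress=True)
for n in("scene","top"):
    c=capture(n)
    for nm,lo,hi in(("loose",(395,-155),(620,-80)),("proud",(395,-75),(615,5)),("home",(395,-245),(625,-165))):
        try: r=bar(c,lo,hi); print(n,nm,r["n"],np.array(r["line"]),"yaw %.4f"%r["yaw"],*r["red"],*r["gold"],np.array(r["z"]))
        except Exception as e: print(n,nm,"no")
    I=c["color"][:,:,::-1]; a=I[130:250,150:330] if n=="scene" else I[170:290,320:500]
    cv2.imwrite(f"pics/{n}{sys.argv[1]}.png",cv2.resize(a,(780,520),interpolation=2))
E
python3 chk.py 4; python3 go.py
```

```text
eef_pos: [495.9, -37.8, 17.2]
force: [-1.9, -0.9, 2.6]
grip_force: 80.1
eef_pos: [495.8, -37.8, 16.9]
force: [-0.2, 0.0, -1.2]
grip_width: 0.596
grip_force: 0.0
eef_pos: [495.7, -37.8, 71.4]
force: [0.0, -0.1, -0.5]
grip_width: 0.6
grip_force: 0.0
eef_pos: [495.6, -37.7, 125.4]
force: [-0.2, -0.6, -0.6]
grip_width: 0.601
grip_force: 0.0
eef_pos: [495.6, -37.7, 179.4]
force: [-0.1, -1.0, -0.2]
grip_width: 0.6
grip_force: 0.0
scene loose 205 [ 486.2 -116.3] yaw 0.0856 [ 421.  -121.1] [ 564.3 -108.8] [ 570.1 -108.4] [ 598.6 -105.9] [36.4 38.8]
scene proud 323 [488.2 -35.5] yaw 0.1023 [415.4 -43. ] [558.5 -28.3] [565.2 -27.6] [593.2 -24.7] [36.  38.8]
scene home 220 [ 511.5 -194.8] yaw 0.1106 [ 430.7 -204.6] [ 572.5 -188.9] [ 574.3 -188.7] [ 607.2 -185. ] [36.2 38.7]
top loose 576 [ 489.8 -116.9] yaw 0.0903 [ 422.7 -123.2] [ 566.7 -110.2] [ 570.9 -109.8] [ 598.1 -107.3] [36.6 40.2]
top proud 596 [487.8 -37. ] yaw 0.0955 [416.6 -44.2] [561.3 -30.3] [564.6 -30. ] [591.6 -27.4] [36.8 40.5]
top home 604 [ 500.5 -195.9] yaw 0.0942 [ 430. -203.] [ 573.5 -189.4] [ 577.5 -189.1] [ 604.9 -186.5] [36.5 40.2]
t 20.52 pos [407.8 254.6 178.7] psi 3.2370 tilt 0.0004 F [ 0.3 -0.7  0.1] grip 0.60 0.0 j [ 0.31  0.27  1.7  -0.    1.17 -1.35]
```

View pics/top4.png

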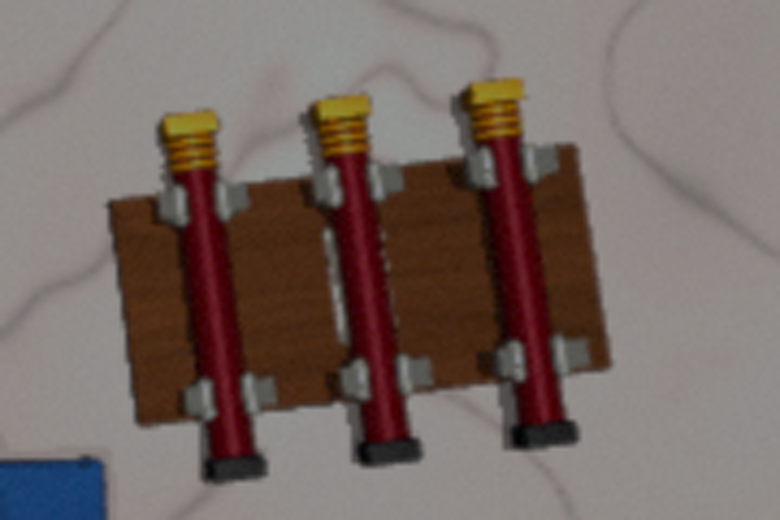

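View pics/scene4.png

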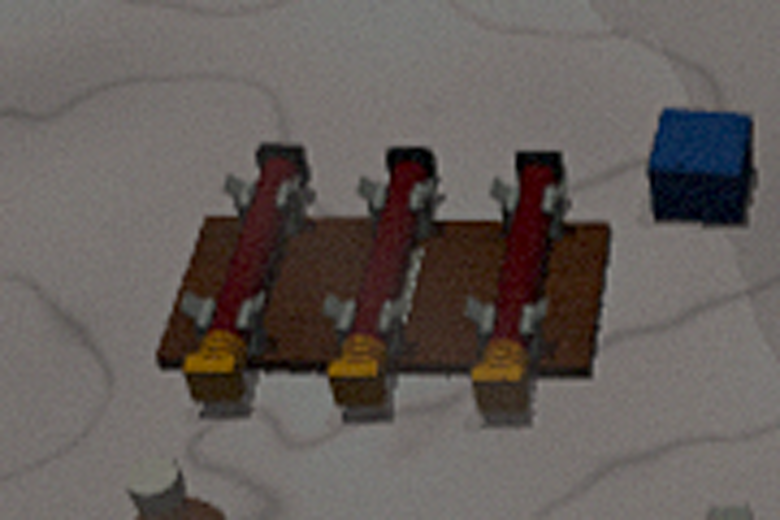

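All three bars lie at equal height (about 36.6 mm measured), parallel and evenly spaced, with the gold ends (top crop, about (190,125), (342,108) and (497,92)) pointing away. The gripper is clear and empty.

```bash
python3 -c "from rig import finish_job; print(finish_job())"
```

```text
the job is handed in; nothing more can be done
None
```

I handed the job in at about 20.5 s: in the last pictures all three bars sit home in their clips at equal height, with gold ends away from the robot. The counter bar is over the card, nothing else was touched, and the gripper is empty and clear. The interface gave no verdict.

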